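# Open the pink craft case and lay out the rug hook

### The arm

A 6-joint arm with a two-finger parallel gripper is mounted at the origin on the work surface. World frame = base frame: x ahead of the robot, y to its left, z up, the work surface at z = 0. Lengths are in m, angles in degrees, forces in N, time in s.
With the tool pointing down it reaches from about 0.35 to 0.875 m from the base axis. Payload 4.2 kg.
Tool frame: the origin (TCP) lies on the centre line of the jaws, within the pads' length; the fingertips stand 19 mm ahead of it and the grasp point (between the pads) is the TCP; z points along the fingers, y is the line along which they close (so a half turn about z gives the same grasp; the last joint's range is limited). The gripper opens to 87 mm and grips with 3 to 60 N. Pads are 19 mm wide; open, the fingers measure 117 mm over their backs; the gripper's body (75 mm by 190 mm) begins 51 mm behind the grasp point.
Start: joints at [-55.027, 22.042, 0.453, 0, -68.411, -14.817], TCP at [0.215, -0.587, 0.219] pointing down, gripper open.
Joint ranges: [-179.83, 179.83], [-69.29, 118.12], [-61.27, 80.66], [-181.25, 117.63], [-171.15, -9.14], [-177.46, 177.46]. Speed limits (degrees/s): [159.86, 159.86, 180, 180, 180, 180].

### API

Orientations are given as a 3x3 rotation matrix whose columns are the frame's x, y, z axes.
In Python, from station import sense, capture, finish_job, search_frame, masks_of gives the robot as it stands.
- The arm moves only by the tool drive_tool, never from a script. Its argument "rows" is a list of rows, each a list of 7 numbers: the opening in per cent of the stroke, from 0 (shut) to 100 (fully open), then the shift along the world's x, y, z in mm, then the turn, a rotation vector about the world's x, y, z in rad. In form: [[fingers, dx, dy, dz, wx, wy, wz], ...]. A call has 1 to 5 rows; each row shifts and turns the commanded pose from where the row before left it; what a row does not reach is not made up. A row lasts 1/12 s, in which the tool goes at most 41.7 mm and 7.16 degrees, less where a joint would pass 70% of its speed; a pose out of reach is approached as far as the arm can. A call is refused whole if a number of a shift passes 41.7 or a number of a turn 0.125, either way. A call with a gripper value outside its range is refused whole. The fingers move at their own pace and stop on an object; the grip force is fixed at half the most. Time passes only in rows, so rows that do not move let the fingers close. It gives the time, the measured TCP pose, the force, the opening and the grip force at its end, in the units of the state.
- sense(): the state, without advancing time (a new reading comes with each control period).
- capture(name): name is "side" or "top" or "wrist"; returns a dict with "frame" (400x640x3 uint8, red, green, blue), "z_map" (400x640 float32, m along the optical axis (not along the pixel's ray), 0 where there is no reading), "fx", "fy", "cx", "cy" (pixels), "distortion" ([k1, k2, p1, p2, k3] as OpenCV has them; the pictures are not rectified), "R" (3x3) and "t" (3): a world point X has camera coordinates R X + t; the wrist camera has in their place "T_tool_cam" (4x4, takes a point from camera to tool coordinates, whose origin is the TCP and whose axes are the flange's). Camera axes: x right, y down, z forward; pixel columns grow to the right and rows downward; lengths in m; the calibration is good to about 2 mm. A picture is of the moment at which its call begins: read the wrist's pose just before it.
- finish_job(): hands the job in; it is judged then, once.
Trained networks look in a picture, given as the dict that the camera call returned (one of the last four; its "shot" number tells which), for a name from the list of things; names that differ only in an ending like _2 or _b are one class to them, and where a whole thing is asked for, a point or a joint stands for the part that bears it (a point fixed in the world has none). Each returns a list of dicts, best first, with "p" (0 to 1); they miss things now and then, are a little off and sometimes report something else, mostly with a low value. They report only what shows in the picture. A call takes as long as a camera call. They do not tell look-alikes from the thing itself.
- search_frame(label, picture): "xy" ([column, row] in pixels, amid what is visible of it).
- masks_of(label, picture): "region" (400x640 bool, what is visible of it) and "xy" ([column, row] in pixels, amid what is visible of it).
The state is a dict: "time_s": time; "joints": joint angles; "joint_velocities": joint speeds; "effort": joint torques, N m; "tcp_pos": TCP position; "ee_rot": TCP orientation; "wrist_force": force on the tool from outside, world axes, zero at the start; "moment": the same for the moment, N m; "gripper_width": opening from 0.0 (shut) to 1.0 (fully open); "gripper_force": force on a finger pad.
Only numpy, scipy, OpenCV 4.12 (cv2) and the standard library are available. Lean on these libraries where they do the work, as an engineer would, in place of code of your own. Each camera call takes 0.05 s, during which the arm holds its last target. There are 200 camera calls.

### The job

Two craft cases stand on the hall table with their lids ajar. Push the lid of the pink case back past its balance point so that it stays wide open by itself, then lift the orange-handled rug hook out of that case and lay it down flat on the cork mat, gently, without dropping it. Do not touch the blue case.

Things in the scene. Friction and masses are not known exactly. Their poses are not given: they have to be found in the camera images.
- pink_case: Pink clamshell case, fixed to the table, 130 mm (its x) by 180 mm (its y), 35 mm high, walls 5 mm, inner floor 12 mm above the table. Origin at the centre of its underside; x points away from the robot to the far long rim, which carries the lid's hinge (along y, 65 mm from the origin, 35 mm up); z up. Turned up to 17 degrees.
- pink_lid (a joint): Hinge of the pink lid. 0 = ajar as found, resting on its stay, 57 degrees (1.0 rad) up from closed; 0.95 = wide open on its stop, leaning 22 degrees back past upright. It turns freely: below about 0.4 it falls back to 0, beyond about 0.45 it falls open to 0.95 and stays. A push of about 1 N on its front edge moves it.
- pink_lip (a point): Middle of the free front edge of the pink lid, moving with it; 144 mm above the table when ajar. Its x axis points from this edge square to the hinge line, 130 mm away; its y is parallel to the hinge. It swings up and away from the robot on an arc of 130 mm radius as the lid opens. The lid is a shell 180 mm wide and 18 mm deep, hollow towards the case.
- orange_hook_mid (a point): Centre of the orange handle of the loose rug hook (70 g), half-way up. The handle is a bar 22 mm (its x) by 80 mm (its y) by 22 mm high, with a brown band; a thin steel hook sticks out 44 mm past its -y end. It lies flat on the pink case's floor near the middle, along the hinge, with 30 mm or more clear on both long sides. Grip it across the 22 mm.
- mat: Cork mat, 150 mm (its x) by 190 mm (its y), 4 mm thick, fixed flat on the table. Origin at the centre of its underside; z up.
- blue_case: The other case, blue, of the same size and make as the pink one, lid ajar likewise, with a green-handled hook inside; not to be touched. Origin at the centre of its underside on the table, x away from the robot towards its hinge, z up. Its ajar lid rises to 155 mm above the table.
There are look-alikes about, which are no part of the job. There is more than one size of the part that bears orange_hook_mid; the job needs the middle-sized.

How it is judged (in metres and radians):
On the way, in this order (a step that is already met when the one before it is completed fails the run):
1. the pink lid stays wide open by itself, untouched, the hook still in the case (value of joint pink_lid above 0.8 rad and contact force between pink_case and the fingers below 0.1 N and height (world z) of orange_hook_mid below 0.05 m), for 0.2 s.
2. the orange hook is lifted clear of the case (value of joint pink_lid above 0.8 rad and height (world z) of orange_hook_mid above 0.06 m), for 0.1 s.
At the end, for the whole second after the job is handed in: The pink lid stands open (joint above 0.8). The orange hook lies flat and still on the cork mat: the centre of its handle within 60 mm (mat x) and 80 mm (mat y) of the mat's centre and 8 to 22 mm above the table (value of joint pink_lid above 0.8 rad and x of orange_hook_mid in the frame of mat between -0.06 and 0.06 m and y of orange_hook_mid in the frame of mat between -0.08 and 0.08 m and z of orange_hook_mid in the frame of mat between 0.008 and 0.022 m and linear speed of orange_hook below 0.02 m/s); the robot touches nothing.
It fails at once if the robot touches the blue case (contact force between any of the fingers, the arm and blue_case above 0.5 N).
It fails at once if the hook is dropped or flung (it moves faster than 0.8 m/s while under 100 mm high) (linear speed of orange_hook above 0.8 m/s and height (world z) of orange_hook_mid below 0.1 m).
It also fails if it takes over 48 s, if anything falls off the work surface, if the arm or the gripper's body presses on something with over 40 N, if the wrist force passes 120 N, or if a joint passes its speed limit or range.

## Working session

There is one attempt and no reset: what is moved stays moved. The work goes in short steps, Python scripts to look and compute and a tool call to move; the robot and the scene stay as the last step left them, time stands still between calls to the robot, and variables do not carry over. Pictures are saved under pics/ and viewed, at most 10 in all, crops included, and the job is handed in when it is done.

Besides the shell and the picture viewer there is one more tool, called after "Call:" as name(argument=value, ...), one argument or row to a line, values as JSON. drive_tool: Moves the arm, as the interface text tells. Its arguments: {"type":"object","properties":{"rows":{"type":"array"}},"required":["rows"]}

```bash
ls; mkdir -p pics
cat > h.py <<'E'
import numpy as np, cv2
from station import *
def K(c): return np.array([[c['fx'],0,c['cx']],[0,c['fy'],c['cy']],[0,0,1.]])
def pts(c,mask=None,s=None):
    if mask is None: mask=np.ones(c['z_map'].shape,bool)
    v,u=np.nonzero(mask&(c['z_map']>0)); z=c['z_map'][v,u].astype(float)
    n=cv2.undistortPoints(np.stack([u,v],1).astype(float)[:,None],K(c),np.array(c['distortion'],float))[:,0]
    P=np.c_[n*z[:,None],z]
    if 'R' in c: return (P-np.array(c['t']))@np.array(c['R']),u,v
    T=np.array(c['T_tool_cam']);P=P@T[:3,:3].T+T[:3,3]
    return P@np.array(s['ee_rot']).T+np.array(s['tcp_pos']),u,v
def save(c,n,crop=None,k=1):
    f=c['frame'][...,::-1]
    if crop: f=f[crop[1]:crop[3],crop[0]:crop[2]]
    cv2.imwrite('pics/'+n,cv2.resize(f,None,fx=k,fy=k,interpolation=cv2.INTER_CUBIC))
E
python3 - <<'E'
from h import *
c=capture('top');d=capture('side')
cv2.imwrite('pics/both.png',cv2.resize(np.vstack([c['frame'],d['frame']])[...,::-1],(480,600)) if 0 else c['frame'][...,::-1])
save(d,'side.png')
for nm,p in(('top',c),('side',d)):
  for l in['pink_case','pink_lid','blue_case','mat','orange_hook_mid','pink_lip']:
    for m in masks_of(l,p)[:5]:
      P,_,_=pts(p,m['region'])
      print(nm,l,round(m['p'],2),np.round(m['xy']),m['region'].sum(),np.round(np.median(P,0),3) if len(P) else'',np.round(np.ptp(P,axis=0),3) if len(P) else '')
print(sense())
E
```

```text
pics
top pink_case 0.86 [337. 170.] 4452 [ 0.496 -0.014  0.037] [0.163 0.192 0.161]
top blue_case 0.82 [219. 164.] 4699 [0.513 0.256 0.043] [0.171 0.201 0.162]
top blue_case 0.68 [332. 183.] 295 [0.477 0.003 0.034] [0.031 0.077 0.026]
top orange_hook_mid 0.96 [414. 266.] 727 [ 0.279 -0.192  0.029] [0.147 0.102 0.041]
top orange_hook_mid 0.92 [328. 184.] 316 [0.476 0.003 0.033] [0.032 0.079 0.029]
top orange_hook_mid 0.76 [299. 244.] 197 [0.337 0.077 0.016] [0.058 0.075 0.026]
top pink_lip 0.64 [334. 160.] 2250 [ 0.52  -0.009  0.125] [0.114 0.2   0.163]
side pink_case 0.79 [290. 208.] 3522 [0.5   0.017 0.032] [0.18  0.477 0.158]
side pink_lid 0.9 [278. 193.] 1521 [0.52  0.025 0.115] [0.104 0.455 0.152]
side blue_case 0.91 [262. 298.] 6177 [0.517 0.288 0.014] [0.193 0.359 0.159]
side mat 0.59 [312. 169.] 1264 [ 0.472 -0.247  0.003] [0.117 0.195 0.01 ]
side orange_hook_mid 0.78 [297. 220.] 235 [0.476 0.017 0.032] [0.033 0.107 0.027]
side orange_hook_mid 0.76 [354. 247.] 211 [0.338 0.084 0.015] [0.056 0.096 0.022]
side orange_hook_mid 0.75 [380. 185.] 524 [ 0.276 -0.18   0.023] [0.147 0.
[... 286 characters left out ...]
061e+01, -1.48170828e+01]), 'joint_velocities': array([-0.04065823,  0.05366701,  0.02688914, -0.09027562, -0.08860854,
       -0.02956722]), 'effort': array([ 5.29971530e-04, -3.90330184e+01,  1.87586403e+01,  4.22347337e+00,
        1.55680737e-02, -2.14043848e-05]), 'tcp_pos': array([ 0.2154073 , -0.58668401,  0.21947591]), 'ee_rot': array([[-9.38747477e-01, -3.44605823e-01,  4.16487670e-05],
       [-3.44605824e-01,  9.38747477e-01, -3.17603775e-05],
       [-2.81528639e-05, -4.41673819e-05, -9.99999999e-01]]), 'wrist_force': array([-0.28667668, -0.36727185,  1.47351579]), 'moment': array([-0.036349  , -0.0025948 ,  0.05370587]), 'gripper_force': 0.0, 'gripper_width': 0.9993648894270816}
```

View pics/both.png

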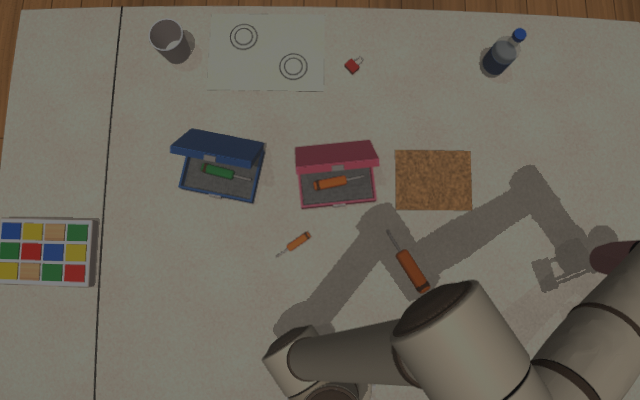

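View pics/side.png

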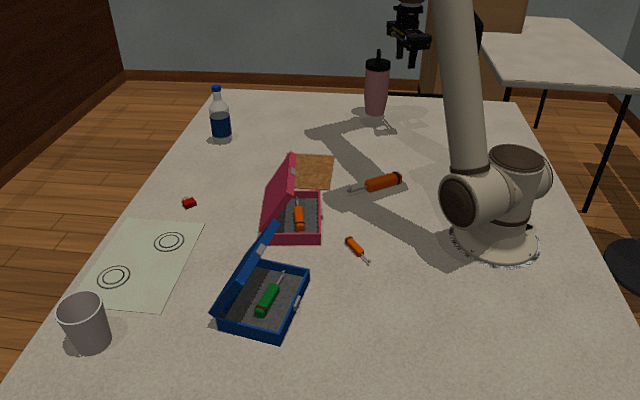

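The top view shows the blue case at about (219,168), the pink case at (337,178) and the mat at (433,180).

What could be taken for the wanted hook:
- the orange hook in the pink case, (331,183)
- a small orange hook on the table, (298,242)
- a large orange hook on the table, (412,268)
- the green hook in the blue case, (218,171)

I choose the one in the pink case, because it is the middle size. Next I check it in a close crop and measure it.

Run:
```python
from h import *
c=capture('top'); save(c,'crop.png',(280,130,400,220),6)
P,u,v=pts(c); hsv=cv2.cvtColor(c['frame'],cv2.COLOR_RGB2HSV)[v,u].astype(int)
def box(n,Q):
    r=cv2.minAreaRect(Q[:,:2].astype(np.float32)*1000)
    print(n,len(Q),np.round(r[0]),np.round(r[1]),round(r[2],1),'z',np.round(np.percentile(Q[:,2],[2,50,98])*1000),'xmin/max',np.round(Q.min(0)*1000),np.round(Q.max(0)*1000))
reg=(u>285)&(u<390)&(v>130)&(v<220)
h,s,va=hsv.T
org=(h>4)&(h<18)&(s>140)&(va>80)
box('hook pink',P[reg&org])
box('small',P[org&(u>270)&(u<320)&(v>225)]); box('large',P[org&(u>385)&(u<440)&(v>235)])
pink=((h>160)|(h<4))&(s>80)&reg
box('pink low',P[pink&(P[:,2]<.05)])
L=P[pink&(P[:,2]>.05)];box('lid',L)
top=L[L[:,2]>.125];box('lid top',top)
# lip line: for y bins, lowest x at high z
for y in np.arange(-.12,.10,.02):
    q=L[(abs(L[:,1]-y)<.005)]
    if len(q): i=q[:,0].argmin(); j=q[:,2].argmax();print(round(y,2),np.round(q[i]*1000),np.round(q[j]*1000))
m=(u>385)&(u<480)&(v>140)&(v<218)&(h>8)&(h<22)&(s>90)&(P[:,2]<.02)
box('mat',P[m])
b=(h>95)&(h<125)&(s>100)&(u>160)&(u<275)&(v>120)&(v<210)
box('blue',P[b])
```

```text
hook pink 265 [480.   1.] [25. 80.] 12.8 z [18. 33. 38.] xmin/max [461. -38.  11.] [497.  39.  41.]
small 152 [339.  74.] [15. 60.] 35.3 z [10. 17. 22.] xmin/max [317.  49.   0.] [361. 101.  23.]
large 464 [ 272. -198.] [107.  28.] 32.7 z [25. 30. 35.] xmin/max [ 223. -235.   23.] [ 321. -161.   39.]
pink low 431 [500. -23.] [145. 200.] 6.5 z [ 9. 34. 49.] xmin/max [ 417. -118.   -2.] [580.  83.  50.]
lid 2076 [527.  -8.] [ 83. 178.] 6.7 z [ 53. 125. 154.] xmin/max [477. -99.  50.] [578.  82. 157.]
lid top 1034 [504. -10.] [ 35. 178.] 6.7 z [126. 147. 155.] xmin/max [477. -99. 125.] [530.  78. 157.]
-0.1 [497. -95. 146.] [509. -96. 154.]
-0.08 [494. -82. 149.] [506. -77. 155.]
-0.06 [492. -59. 147.] [504. -62. 155.]
-0.04 [490. -39. 146.] [503. -43. 156.]
-0.02 [499. -15. 153.] [500. -24. 157.]
0.0 [485.   4. 146.] [498.   4. 156.]
0.02 [482.  25. 147.] [496.  19. 155.]
0.04 [480.  44. 143.] [493.  42. 155.]
0.06 [480.  63. 145.] [491.  59. 156.]
0.08 [479.  76. 147.] [491.  76. 155.]
mat 4456 [ 495. -254.] [148. 190.] 0.6 z [0. 5. 9.] xmin/max [ 420. -349.   -2.] [ 569. -158.   13.]
blue 1740 [515. 261.] [181. 143.] 79.3 z [ 31. 125. 155.] xmin/max [431. 166.   8.] [596. 362. 158.]
```

View pics/crop.png

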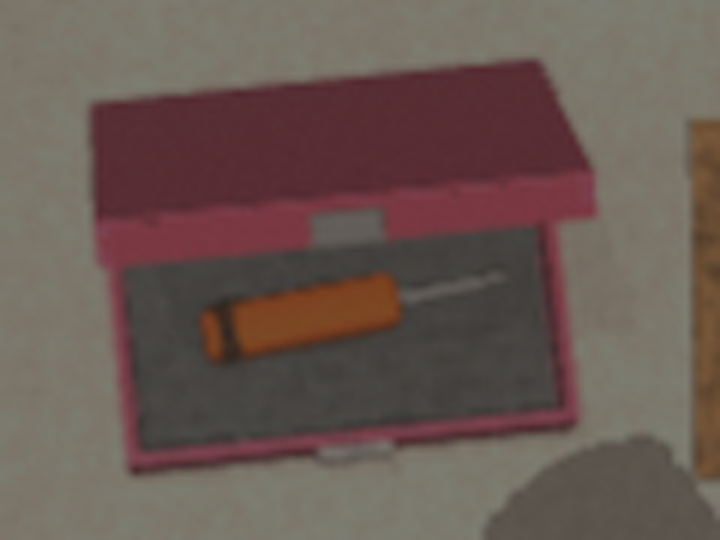

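The crop shows the wanted hook: orange handle about 80×24 mm with a brown band at the left end and the steel pointing right, centred at crop pixel (300,318). The small hook (60 mm) and large hook (107 mm) on the table rule themselves out. Now moving to the pre-push position.

Call:
drive_tool(
  rows=[
    [0,10.5,28.4,0,0,0,0.067],
    [0,10.5,28.4,0,0,0,0.067],
    [0,10.5,28.4,0,0,0,0.067],
    [0,10.5,28.4,0,0,0,0.067],
    [0,10.5,28.4,0,0,0,0.067],
  ],
)

```text
time_s: 1.17
tcp_pos: [0.2681, -0.4435, 0.2195]
ee_rot: [[-0.771, -0.636, 0.0], [-0.636, 0.771, -0.0], [0.0, -0.0, -1.0]]
wrist_force: [-0.4, -0.6, 0.0]
gripper_width: 0.704
gripper_force: 0.0
```

Call:
drive_tool(
  rows=[
    [0,10.5,28.4,0,0,0,0.067],
    [0,10.5,28.4,0,0,0,0.067],
    [0,10.5,28.4,0,0,0,0.067],
    [0,10.5,28.4,0,0,0,0.067],
    [0,10.5,28.4,0,0,0,0.067],
  ],
)

```text
time_s: 1.58
tcp_pos: [0.3206, -0.3014, 0.2197]
ee_rot: [[-0.519, -0.855, 0.001], [-0.855, 0.519, -0.0], [-0.0, -0.001, -1.0]]
wrist_force: [0.8, 0.2, 0.9]
gripper_width: 0.329
gripper_force: 0.0
```

Call:
drive_tool(
  rows=[
    [0,10.5,28.4,0,0,0,0.067],
    [0,10.5,28.4,0,0,0,0.067],
    [0,10.5,28.4,0,0,0,0.067],
    [0,10.5,28.4,0,0,0,0.067],
    [0,10.5,28.4,0,0,0,0.067],
  ],
)

```text
time_s: 2.0
tcp_pos: [0.3731, -0.1593, 0.2199]
ee_rot: [[-0.209, -0.978, 0.001], [-0.978, 0.209, -0.0], [-0.0, -0.001, -1.0]]
wrist_force: [0.4, 0.3, 0.2]
gripper_width: 0.021
gripper_force: 0.0
```

Call:
drive_tool(
  rows=[
    [0,10.5,28.4,0,0,0,0.067],
    [0,10.5,28.4,0,0,0,0.067],
    [0,10.5,28.4,0,0,0,0.067],
    [0,10.5,28.4,0,0,0,0.067],
    [0,0,0,0,0,0,0],
  ],
)

```text
time_s: 2.42
tcp_pos: [0.4169, -0.0437, 0.22]
ee_rot: [[0.061, -0.998, 0.003], [-0.998, -0.061, 0.001], [-0.001, -0.003, -1.0]]
wrist_force: [0.2, -0.6, -0.5]
gripper_width: 0.006
gripper_force: 0.0
```

Call:
drive_tool(
  rows=[
    [0,1,12,-10,0,0,0.028],
    [0,1,12,-10,0,0,0.028],
    [0,0,0,-28,0,0,0],
    [0,0,0,-28,0,0,0],
    [0,0,0,0,0,0,0],
  ],
)

```text
time_s: 2.83
tcp_pos: [0.4129, -0.0239, 0.1394]
ee_rot: [[0.108, -0.994, -0.01], [-0.994, -0.108, -0.002], [0.001, 0.01, -1.0]]
wrist_force: [-1.7, 0.1, -1.2]
gripper_width: 0.001
gripper_force: 0.0
```

Call:
drive_tool(
  rows=[
    [0,15,1.8,0,0,0,0],
    [0,15,1.8,0,0,0,0],
    [0,12,1.4,0,0,0,0],
    [0,12,1.4,0,0,0,0],
    [0,12,1.4,0,0,0,0],
  ],
)

```text
time_s: 3.25
tcp_pos: [0.4842, -0.0156, 0.1451]
ee_rot: [[0.109, -0.994, 0.002], [-0.994, -0.109, -0.0], [0.0, -0.002, -1.0]]
wrist_force: [-0.4, 0.2, -0.7]
gripper_width: 0.004
gripper_force: 0.0
```

Call:
drive_tool(
  rows=[
    [0,12,1.4,0,0,0,0],
    [0,12,1.4,0,0,0,0],
    [0,12,1.4,0,0,0,0],
    [0,12,1.4,0,0,0,0],
    [0,0,0,0,0,0,0],
  ],
)

```text
time_s: 3.67
tcp_pos: [0.5469, -0.0085, 0.1613]
ee_rot: [[0.117, -0.992, 0.04], [-0.993, -0.117, 0.001], [0.004, -0.04, -0.999]]
wrist_force: [-2.0, 2.5, 48.5]
gripper_width: 0.006
gripper_force: 24.3
```

Run:
```python
from h import *
s=sense();print(s['wrist_force'],s['tcp_pos'],s['moment'],s['gripper_force'])
d=capture('side');save(d,'s2.png',(200,80,420,280),3)
```

```text
[-1.98957124  2.49624935 48.46183217] [ 0.54690169 -0.00845764  0.16132172] [ 0.79477411 -0.03080412 -0.01151021] 24.312370754778385
```

View pics/s2.png

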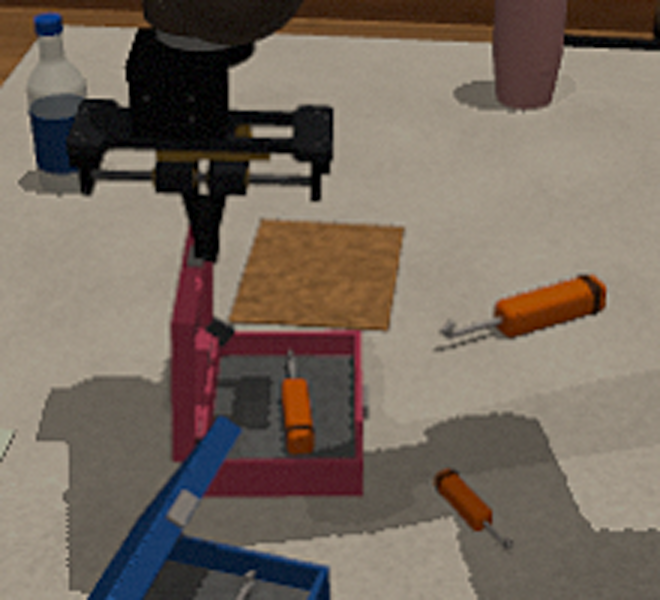

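The side crop shows the lid near upright, with the fingers at (205,235) pressed down on its front edge, which rose as it swung. I'll rise with the arc while still pushing.

Call:
drive_tool(
  rows=[
    [0,4,0.5,8,0,0,0],
    [0,4,0.5,8,0,0,0],
  ],
)

```text
time_s: 3.88
tcp_pos: [0.5411, -0.0087, 0.1644]
ee_rot: [[0.11, -0.994, 0.008], [-0.994, -0.11, 0.001], [-0.001, -0.008, -1.0]]
wrist_force: [-0.9, 0.0, -1.1]
gripper_width: 0.007
gripper_force: 0.0
```

Run:
```python
from h import *
s=sense();d=capture('side');
P,u,v=pts(d); h,sa,va=cv2.cvtColor(d['frame'],cv2.COLOR_RGB2HSV)[v,u].astype(int).T
m=((h>160)|(h<4))&(sa>80)&(u>230)&(u<330)&(v>120)&(v<260)&(P[:,2]>.04)
Q=P[m]
for z in np.arange(.05,.19,.01):
    q=Q[abs(Q[:,2]-z)<.005]
    if len(q):
        xl=(q[:,0]-.493)*.993+(q[:,1]+.009)*.117
        print(round(z,2),len(q),np.round(np.percentile(xl,[5,50,95])*1000))
w=capture('wrist');save(w,'w1.png')
```

```text
0.05 37 [63. 68. 77.]
0.06 36 [62. 68. 76.]
0.07 34 [62. 67. 75.]
0.08 31 [60. 66. 74.]
0.09 37 [58. 65. 74.]
0.1 36 [57. 64. 73.]
0.11 35 [57. 63. 72.]
0.12 30 [56. 65. 72.]
0.13 34 [50. 60. 70.]
0.14 26 [45. 60. 68.]
0.15 29 [44. 59. 67.]
0.16 134 [51. 58. 66.]
0.17 59 [54. 63. 66.]
0.18 6 [42. 56. 57.]
0.19 6 [43. 56. 58.]
```

View pics/w1.png

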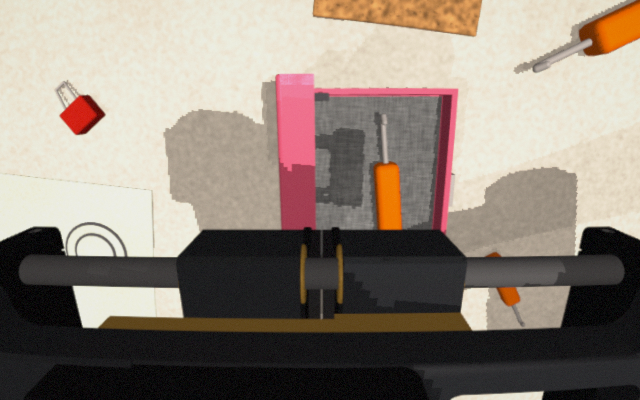

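The wrist view shows the lid near upright (pink strip at columns 278–315) with the finger at its edge (320,240). Contact force is near zero, so I push on.

Call:
drive_tool(
  rows=[
    [0,10,1.2,0,0,0,0],
    [0,10,1.2,0,0,0,0],
    [0,10,1.2,0,0,0,0],
    [0,0,0,0,0,0,0],
  ],
)

```text
time_s: 4.32
tcp_pos: [0.5716, -0.0051, 0.16]
ee_rot: [[0.11, -0.994, 0.003], [-0.994, -0.11, -0.001], [0.001, -0.003, -1.0]]
wrist_force: [2.8, 0.6, 7.4]
gripper_width: 0.007
gripper_force: 3.8
```

```bash
cat > lid.py <<'E'
from h import *
s=sense();d=capture('side')
P,u,v=pts(d); h,sa,va=cv2.cvtColor(d['frame'],cv2.COLOR_RGB2HSV)[v,u].astype(int).T
m=((h>160)|(h<4))&(sa>80)&(u>230)&(u<330)&(v>120)&(v<260)&(P[:,2]>.04)
Q=P[m]
for z in (.05,.08,.11,.14,.15,.16,.17):
    q=Q[abs(Q[:,2]-z)<.005]
    if len(q): print(round(z,2),len(q),np.round(np.percentile((q[:,0]-.493)*.993+(q[:,1]+.009)*.117,[5,50,95])*1000))
E
python3 lid.py
```

```text
0.05 52 [66. 74. 81.]
0.08 51 [72. 79. 87.]
0.11 44 [77. 82. 92.]
0.14 32 [64. 89. 97.]
0.15 34 [68. 90. 98.]
0.16 182 [ 86.  94. 101.]
0.17 3 [71. 76. 93.]
```

Call:
drive_tool(
  rows=[
    [0,3,0.4,6,0,0,0],
    [0,0,0,12,0,0,0],
    [0,0,0,20,0,0,0],
    [0,0,0,20,0,0,0],
    [0,0,0,0,0,0,0],
  ],
)

```text
time_s: 4.78
tcp_pos: [0.5731, -0.0049, 0.2205]
ee_rot: [[0.11, -0.994, 0.004], [-0.994, -0.11, -0.0], [0.001, -0.004, -1.0]]
wrist_force: [0.1, 0.0, 0.8]
gripper_width: 0.002
gripper_force: 0.0
```

Call:
drive_tool(
  rows=[
    [0,0,0,0,0,0,0],
    [0,0,0,0,0,0,0],
    [0,0,0,0,0,0,0],
  ],
)

```text
time_s: 5.03
tcp_pos: [0.5707, -0.0049, 0.2157]
ee_rot: [[0.109, -0.994, -0.004], [-0.994, -0.109, -0.0], [0.0, 0.004, -1.0]]
wrist_force: [-0.5, -0.2, -0.3]
gripper_width: 0.01
gripper_force: 0.0
```

```bash
python3 lid.py
```

```text
0.05 57 [69. 77. 86.]
0.08 54 [82. 90. 98.]
0.11 50 [ 94. 102. 109.]
0.14 44 [102. 110. 122.]
0.15 264 [109. 117. 125.]
0.16 24 [110. 111. 114.]
```

The lid now leans about 21° back past upright, on its stop and untouched. Next I hover with the wrist camera to refine the hook pose.

Call:
drive_tool(
  rows=[
    [55,-25,12,2,0,0,0],
    [55,-25,12,2,0,0,0],
    [55,-25,12,2,0,0,0],
    [55,-15,12,2,0,0,0],
    [55,0,0,0,0,0,0],
  ],
)

```text
time_s: 5.5
tcp_pos: [0.4791, 0.0441, 0.2254]
ee_rot: [[0.112, -0.994, -0.001], [-0.994, -0.112, 0.0], [-0.0, 0.001, -1.0]]
wrist_force: [-0.6, -0.4, 0.1]
gripper_width: 0.296
gripper_force: 0.0
```

Call:
drive_tool(
  rows=[
    [55,0,0,0,0,0,0],
    [55,0,0,0,0,0,0],
    [55,0,0,0,0,0,0],
  ],
)

```text
time_s: 5.75
tcp_pos: [0.4824, 0.043, 0.2249]
ee_rot: [[0.109, -0.994, -0.001], [-0.994, -0.109, -0.0], [0.0, 0.001, -1.0]]
wrist_force: [-0.3, 0.5, 0.6]
gripper_width: 0.508
gripper_force: 0.0
```

```bash
cat > hook.py <<'E'
from h import *
s=sense();w=capture('wrist');save(w,'w2.png')
def rep(n,c,s=None):
    P,u,v=pts(c,None,s); h,sa,va=cv2.cvtColor(c['frame'],cv2.COLOR_RGB2HSV)[v,u].astype(int).T
    m=(h>4)&(h<20)&(sa>140)&(va>60)&(abs(P[:,0]-.48)<.06)&(abs(P[:,1])<.06)&(P[:,2]>.022)&(P[:,2]<.05)
    Q=P[m]; t=Q[Q[:,2]>np.percentile(Q[:,2],60)-.004]
    for q in(Q,t):
        r=cv2.minAreaRect(q[:,:2].astype(np.float32)*1000);a=q[:,:2]-q[:,:2].mean(0);e=np.linalg.svd(a,full_matrices=False)[2][0]
        print(n,len(q),np.round(r[0]),np.round(r[1]),round(r[2],1),'pca az',round(np.degrees(np.arctan2(e[1],e[0])),1),'z',np.round(np.percentile(q[:,2],[5,50,95])*1000))
rep('wrist',w,s);rep('top',capture('top'));rep('side',capture('side'))
print(s['tcp_pos'],np.round(s['ee_rot'],3))
E
python3 hook.py
```

```text
wrist 1503 [478.   4.] [22. 80.] 12.4 pca az 102.3 z [31. 34. 35.]
wrist 1475 [478.   4.] [21. 80.] 12.6 pca az 102.2 z [31. 34. 35.]
top 110 [478.   2.] [22. 77.] 11.4 pca az -71.8 z [29. 33. 37.]
top 103 [477.   2.] [21. 77.] 15.2 pca az -71.5 z [30. 33. 37.]
side 179 [478.   9.] [22. 81.] 12.1 pca az 102.2 z [27. 33. 35.]
side 155 [478.   7.] [21. 79.] 13.0 pca az 102.3 z [30. 33. 35.]
[0.48237546 0.04302297 0.22494433] [[ 0.109 -0.994 -0.001]
 [-0.994 -0.109 -0.   ]
 [ 0.     0.001 -1.   ]]
```

View pics/w2.png

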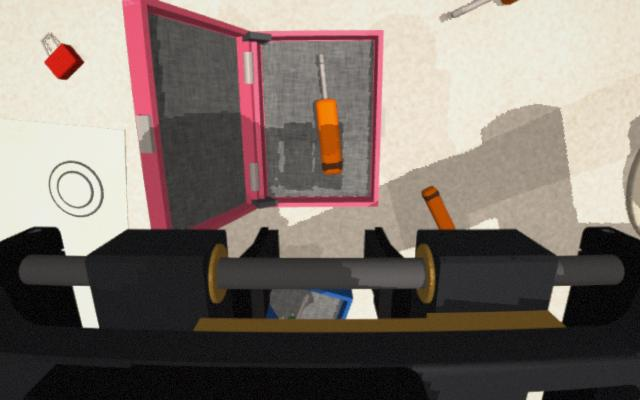

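The wrist view shows the lid wide open at left and the wanted hook at (328,135) in the pink case, still flat. Both tool and hook poses are clear: the handle is at (478, 4) mm with its long axis at 102.3°.

Call:
drive_tool(
  rows=[
    [50,-2,-20,0,0,0,0.05],
    [50,-2,-19,0,0,0,0.055],
    [50,0,0,-35,0,0,0],
    [50,0,0,-35,0,0,0],
    [50,0,0,-35,0,0,0],
  ],
)

```text
time_s: 6.32
tcp_pos: [0.4785, 0.0038, 0.1197]
ee_rot: [[0.212, -0.977, 0.002], [-0.977, -0.212, 0.001], [-0.0, -0.002, -1.0]]
wrist_force: [1.4, 0.9, -0.1]
gripper_width: 0.501
gripper_force: 0.0
```

Call:
drive_tool(
  rows=[
    [50,0,0,0,0,0,0],
    [50,0,0,0,0,0,0],
  ],
)

```text
time_s: 6.48
tcp_pos: [0.4773, 0.0036, 0.1195]
ee_rot: [[0.213, -0.977, -0.004], [-0.977, -0.213, -0.002], [0.001, 0.004, -1.0]]
wrist_force: [1.4, 0.3, 1.4]
gripper_width: 0.499
gripper_force: 0.0
```

Now down to a TCP height of about 35 mm, which puts the tips about 4 mm above the floor, and close.

Call:
drive_tool(
  rows=[
    [50,0,0,-28,0,0,0],
    [50,0,0,-26,0,0,0],
    [50,0,0,-20,0,0,0],
    [50,0,0,-10,0,0,0],
    [50,0,0,0,0,0,0],
  ],
)

```text
time_s: 6.9
tcp_pos: [0.4788, 0.0045, 0.0366]
ee_rot: [[0.214, -0.977, -0.0], [-0.977, -0.214, -0.0], [0.0, 0.0, -1.0]]
wrist_force: [-0.6, 0.0, 1.0]
gripper_width: 0.501
gripper_force: 0.0
```

Call:
drive_tool(
  rows=[
    [10,0,0,0,0,0,0],
    [10,0,0,0,0,0,0],
    [10,0,0,0,0,0,0],
    [10,0,0,0,0,0,0],
    [10,0,0,0,0,0,0],
  ],
)

```text
time_s: 7.32
tcp_pos: [0.4785, 0.0045, 0.0374]
ee_rot: [[0.213, -0.977, 0.002], [-0.977, -0.213, 0.001], [-0.0, -0.002, -1.0]]
wrist_force: [-0.6, -0.3, 0.2]
gripper_width: 0.208
gripper_force: 0.0
```

Call:
drive_tool(
  rows=[
    [0,0,0,0,0,0,0],
    [0,0,0,0,0,0,0],
  ],
)

```text
time_s: 7.48
tcp_pos: [0.478, 0.0043, 0.0367]
ee_rot: [[0.213, -0.977, 0.0], [-0.977, -0.213, 0.0], [-0.0, -0.0, -1.0]]
wrist_force: [0.8, 0.2, 1.1]
gripper_width: 0.065
gripper_force: 0.0
```

Run:
```python
from h import *
s=sense();print(s['gripper_width'],s['gripper_force'])
d=capture('side');w=capture('wrist')
a=cv2.resize(d['frame'][140:260,220:380],(640,480));b=cv2.resize(w['frame'],(160*5//5*4//4,100))
cv2.imwrite('pics/c.png',a[...,::-1])
for n,c,ss in(('side',d,None),('wrist',w,s)):
  for m in masks_of('orange_hook_mid',c)[:4]:
    P,_,_=pts(c,m['region'],ss);print(n,round(m['p'],2),m['xy'],m['region'].sum(),np.round(np.median(P,0),3))
```

```text
0.06478264826970243 0.0
side 0.8 [354.2, 248.4] 242 [0.336 0.086 0.014]
side 0.73 [380.4, 180.9] 470 [ 0.277 -0.181  0.024]
side 0.54 [298.9, 220.2] 142 [0.473 0.035 0.032]
wrist 0.71 [610.0, 23.3] 805 [ 0.36  -0.139  0.023]
wrist 0.61 [322.9, 191.5] 3758 [ 0.486 -0.024  0.033]
wrist 0.59 [490.3, 326.5] 274 [0.353 0.051 0.011]
```

View pics/c.png

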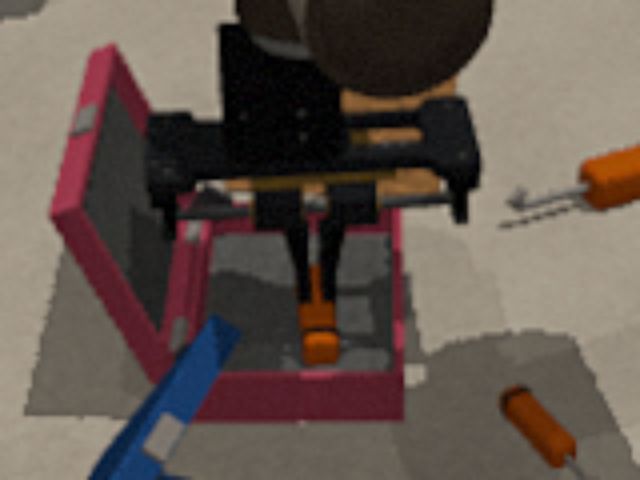

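The side crop shows the fingers nearly shut at (318,290) above the handle, so the tips don't reach as low as I assumed. The lid contact at TCP height 0.161 hinted the same. I'll measure the real fingertip height from depth.

```bash
python3 - <<'E'
from h import *
s=sense();d=capture('side');w=capture('wrist');t=capture('top')
for n,c,ss in(('side',d,None),('wrist',w,s)):
    P,u,v=pts(c,None,ss);va=c['frame'][v,u].max(1); h,sa,_=cv2.cvtColor(c['frame'],cv2.COLOR_RGB2HSV)[v,u].astype(int).T
    near=(abs(P[:,0]-.478)<.05)&(abs(P[:,1]-.004)<.035)
    for z in np.arange(.018,.09,.006):
        q=near&(abs(P[:,2]-z)<.003)&(va<45)&(sa<140)
        o=near&(abs(P[:,2]-z)<.003)&(h>4)&(h<20)&(sa>140)
        print(n,round(z,3),'dark',q.sum(),np.round(np.r_[P[q].min(0)[:2],P[q].max(0)[:2]]*1000) if q.any() else '','orange',o.sum(),np.round(np.r_[P[o].min(0)[:2],P[o].max(0)[:2]]*1000) if o.any() else '')
E
python3 hook.py
```

```text
side 0.018 dark 3 [436. -12. 495.  19.] orange 2 [461.  33. 465.  39.]
side 0.024 dark 0  orange 0 
side 0.03 dark 1 [482.  36. 482.  36.] orange 40 [462. -13. 492.  38.]
side 0.036 dark 2 [465.  34. 472.  37.] orange 39 [463. -19. 493.  39.]
side 0.042 dark 1 [483.  14. 483.  14.] orange 6 [468.  15. 484.  18.]
side 0.048 dark 8 [468.  12. 478.  17.] orange 2 [484.  17. 484.  18.]
side 0.054 dark 13 [467.  -3. 480.  18.] orange 2 [484.  18. 484.  19.]
side 0.06 dark 11 [467.  -2. 482.  16.] orange 1 [484.  18. 484.  18.]
side 0.066 dark 9 [468.  10. 486.  18.] orange 2 [483.  17. 484.  20.]
side 0.072 dark 14 [468.  11. 486.  20.] orange 0 
side 0.078 dark 16 [465.   5. 488.  20.] orange 0 
side 0.084 dark 16 [462.   3. 490.  22.] orange 1 [474.  13. 474.  13.]
wrist 0.018 dark 0  orange 0 
wrist 0.024 dark 0  orange 2 [496. -30. 497. -29.]
wrist 0.03 dark 0  orange 468 [470. -31. 497.   1.]
wrist 0.036 dark 4 [471.  33. 472.  35.] orange 1676 [470. -31. 495.  39.]
wrist 0.042 dark 74 [472.  -8. 489.  -4.] orange 50 [472.  -8. 489.  -4.]
wrist 0.048 dark 132 [472.  -9. 489.  -4.] or
[... 218 characters left out ...]
.] orange 24 [474.  -8. 487.  -1.]
wrist 0.072 dark 95 [475.  -8. 487.  -3.] orange 5 [474.  -8. 475.  -8.]
wrist 0.078 dark 2 [475.  -8. 486.  -5.] orange 0 
wrist 0.084 dark 1 [482.   5. 482.   5.] orange 0 
wrist 2627 [479.   3.] [22. 78.] 12.0 pca az 101.4 z [30. 34. 35.]
wrist 2482 [479.   3.] [21. 78.] 11.5 pca az 102.2 z [31. 34. 35.]
top 3 [466.  39.] [4. 0.] 0.1 pca az -179.8 z [30. 31. 37.]
top 3 [466.  39.] [4. 0.] 0.1 pca az -179.8 z [30. 31. 37.]
side 110 [477.  11.] [21. 71.] 12.8 pca az 110.2 z [24. 32. 35.]
side 89 [477.  11.] [21. 70.] 12.5 pca az 111.3 z [30. 33. 35.]
[0.47786103 0.00429187 0.03639288] [[ 0.213 -0.977 -0.   ]
 [-0.977 -0.213 -0.   ]
 [ 0.     0.    -1.   ]]
```

The fingertips really sit about 4 mm above the reported TCP height, not 19 mm below it. The hook hasn't moved. I'll reopen and lower about 24 mm more, watching the force.

Call:
drive_tool(
  rows=[
    [50,0,0,0,0,0,0],
    [50,0,0,0,0,0,0],
    [50,0,0,0,0,0,0],
    [50,0,0,0,0,0,0],
    [50,0,0,0,0,0,0],
  ],
)

```text
time_s: 8.4
tcp_pos: [0.4779, 0.0043, 0.0364]
ee_rot: [[0.213, -0.977, -0.0], [-0.977, -0.213, 0.0], [-0.0, 0.0, -1.0]]
wrist_force: [0.0, -0.6, 0.0]
gripper_width: 0.301
gripper_force: 0.0
```

Call:
drive_tool(
  rows=[
    [50,0,0,0,0,0,0],
    [50,0,0,0,0,0,0],
    [50,0,0,-7,0,0,0],
    [50,0,0,-6,0,0,0],
    [50,0,0,0,0,0,0],
  ],
)

```text
time_s: 8.82
tcp_pos: [0.4767, 0.004, 0.022]
ee_rot: [[0.213, -0.977, -0.003], [-0.977, -0.213, -0.001], [0.0, 0.003, -1.0]]
wrist_force: [-0.4, -0.1, -0.4]
gripper_width: 0.491
gripper_force: 0.0
```

Call:
drive_tool(
  rows=[
    [50,0,0,-4,0,0,0],
    [50,0,0,-4,0,0,0],
    [50,0,0,0,0,0,0],
  ],
)

```text
time_s: 9.07
tcp_pos: [0.4773, 0.0041, 0.0145]
ee_rot: [[0.213, -0.977, -0.002], [-0.977, -0.213, -0.0], [0.0, 0.002, -1.0]]
wrist_force: [-0.3, 0.7, -0.0]
gripper_width: 0.501
gripper_force: 0.0
```

```bash
python3 - <<'E'
from h import *
s=sense();w=capture('wrist');print(s['tcp_pos'],s['gripper_width'],s['wrist_force'])
P,u,v=pts(w,None,s);va=w['frame'][v,u].max(1)
near=(abs(P[:,0]-.478)<.05)&(abs(P[:,1]-.004)<.02)
for z in np.arange(.009,.05,.004):
    q=near&(abs(P[:,2]-z)<.002)&(va<45);print(round(z,3),q.sum(),np.round(np.r_[P[q].min(0)[:2],P[q].max(0)[:2]]*1000) if q.any() else '')
E
python3 hook.py|head -1
```

```text
[0.47730353 0.00412168 0.01454474] 0.500728968022584 [-0.27766283  0.6924888  -0.04594345]
0.009 0 
0.013 9 [433. -10. 457.   8.]
0.017 37 [451. -13. 509.   1.]
0.021 146 [451. -13. 510.  13.]
0.025 166 [450. -13. 510.  10.]
0.029 166 [450. -13. 510.   9.]
0.033 170 [450. -13. 510.   8.]
0.037 165 [450. -13. 510.   7.]
0.041 213 [450. -13. 510.   4.]
0.045 214 [449. -13. 511.  18.]
0.049 204 [448. -13. 512.  18.]
wrist 5159 [479.   1.] [22. 75.] 12.4 pca az 102.2 z [30. 34. 35.]
```

Tips are at about 17 mm, straddling the handle, which spans 12–34 mm. Closing.

Call:
drive_tool(
  rows=[
    [0,0,0,0,0,0,0],
    [0,0,0,0,0,0,0],
    [0,0,0,0,0,0,0],
    [0,0,0,0,0,0,0],
    [0,0,0,0,0,0,0],
  ],
)

```text
time_s: 9.68
tcp_pos: [0.4779, 0.0043, 0.0156]
ee_rot: [[0.213, -0.977, 0.0], [-0.977, -0.213, 0.0], [-0.0, -0.0, -1.0]]
wrist_force: [-0.3, 0.5, 0.6]
gripper_width: 0.252
gripper_force: 30.0
```

Call:
drive_tool(
  rows=[
    [0,0,0,0,0,0,0],
    [0,0,0,0,0,0,0],
  ],
)

```text
time_s: 9.85
tcp_pos: [0.4779, 0.0043, 0.0155]
ee_rot: [[0.213, -0.977, 0.0], [-0.977, -0.213, 0.0], [0.0, -0.0, -1.0]]
wrist_force: [-0.2, 0.0, 1.5]
gripper_width: 0.25
gripper_force: 30.0
```

Gripped at 22 mm with 30 N. Lifting.

Call:
drive_tool(
  rows=[
    [0,0,0,8,0,0,0],
    [0,0,0,16,0,0,0],
    [0,0,0,22,0,0,0],
    [0,0,0,25,0,0,0],
    [0,0,0,20,0,0,0],
  ],
)

```text
time_s: 10.27
tcp_pos: [0.478, 0.0043, 0.1083]
ee_rot: [[0.214, -0.977, 0.001], [-0.977, -0.214, 0.0], [0.0, -0.001, -1.0]]
wrist_force: [1.0, -0.2, -1.1]
gripper_width: 0.246
gripper_force: 30.0
```

Call:
drive_tool(
  rows=[
    [0,0,0,10,0,0,0],
    [0,0,0,0,0,0,0],
  ],
)

```text
time_s: 10.43
tcp_pos: [0.4795, 0.0047, 0.1194]
ee_rot: [[0.214, -0.977, 0.006], [-0.977, -0.214, 0.002], [-0.0, -0.006, -1.0]]
wrist_force: [0.2, -0.3, -1.8]
gripper_width: 0.252
gripper_force: 30.0
```

```bash
python3 lid.py
python3 - <<'E'
from h import *
s=sense();print(s['tcp_pos'],s['gripper_width'])
d=capture('top');w=capture('wrist')
for n,c,ss in(('top',d,None),('wrist',w,s)):
  for m in masks_of('orange_hook_mid',c)[:5]:
    P,_,_=pts(c,m['region'],ss);print(n,round(m['p'],2),m['xy'],m['region'].sum(),np.round(np.percentile(P,[10,50,90],axis=0),3).tolist())
m=masks_of('mat',d)
for c in m[:2]: print(c['p'],np.round(np.median(pts(d,c['region'])[0],0),3))
E
```

```text
0.05 55 [70. 78. 86.]
0.08 51 [82. 90. 97.]
0.11 51 [ 93. 101. 109.]
0.14 48 [ 64. 110. 122.]
0.15 266 [109. 117. 125.]
0.16 24 [109. 111. 114.]
0.17 9 [-35.   2.   5.]
[0.47836117 0.00453484 0.11772234] 0.24904103966740673
top 0.83 [411.8, 269.8] 678 [[0.237, -0.22, 0.021], [0.276, -0.192, 0.03], [0.321, -0.163, 0.033]]
top 0.46 [195.4, 145.4] 1842 [[0.492, 0.235, 0.015], [0.54, 0.303, 0.095], [0.58, 0.348, 0.15]]
top 0.45 [299.7, 242.5] 185 [[0.324, 0.056, 0.014], [0.339, 0.075, 0.017], [0.353, 0.093, 0.02]]
wrist 0.86 [322.5, 216.5] 6354 [[0.472, -0.055, 0.128], [0.483, -0.017, 0.136], [0.493, 0.028, 0.137]]
wrist 0.73 [592.0, 24.5] 3371 [[0.289, -0.182, 0.017], [0.313, -0.169, 0.029], [0.344, -0.149, 0.031]]
0.95 [ 0.493 -0.251  0.005]
```

The hook is held (handle top at 137 mm) and the lid is still open. Carrying it to the mat centre at (494, −253) mm.

Call:
drive_tool(
  rows=[
    [0,1,-15,0,0,0,0],
    [0,2,-28,0,0,0,0],
    [0,2,-28,0,0,0,0],
    [0,2,-28,0,0,0,0],
    [0,2,-28,0,0,0,0],
  ],
)

```text
time_s: 11.15
tcp_pos: [0.4864, -0.1238, 0.1155]
ee_rot: [[0.214, -0.977, -0.002], [-0.977, -0.214, -0.0], [-0.0, 0.002, -1.0]]
wrist_force: [0.3, -0.1, -0.4]
gripper_width: 0.251
gripper_force: 30.0
```

Call:
drive_tool(
  rows=[
    [0,2,-28,0,0,0,0],
    [0,2,-28,0,0,0,0],
    [0,2,-28,0,0,0,0],
    [0,1,-28,0,0,0,0],
    [0,0,-19,0,0,0,0],
  ],
)

```text
time_s: 11.57
tcp_pos: [0.4935, -0.2558, 0.1153]
ee_rot: [[0.212, -0.977, -0.002], [-0.977, -0.212, 0.0], [-0.001, 0.002, -1.0]]
wrist_force: [0.7, 0.1, -1.1]
gripper_width: 0.248
gripper_force: 30.0
```

Call:
drive_tool(
  rows=[
    [0,0,0,0,0,0,0],
    [0,0,0,-20,0,0,0],
    [0,0,0,-25,0,0,0],
    [0,0,0,-25,0,0,0],
    [0,0,0,0,0,0,0],
  ],
)

```text
time_s: 11.98
tcp_pos: [0.4895, -0.252, 0.0411]
ee_rot: [[0.212, -0.977, -0.011], [-0.977, -0.212, 0.004], [-0.006, 0.01, -1.0]]
wrist_force: [-0.8, 0.9, -1.2]
gripper_width: 0.247
gripper_force: 30.0
```

Call:
drive_tool(
  rows=[
    [0,0,0,-12,0,0,0],
    [0,0,0,-9,0,0,0],
    [0,0,0,-6,0,0,0],
    [0,0,0,-3,0,0,0],
    [0,0,0,0,0,0,0],
  ],
)

```text
time_s: 12.4
tcp_pos: [0.4937, -0.2535, 0.0162]
ee_rot: [[0.214, -0.977, -0.001], [-0.977, -0.214, 0.0], [-0.0, 0.001, -1.0]]
wrist_force: [0.4, 0.3, -0.8]
gripper_width: 0.256
gripper_force: 30.0
```

Call:
drive_tool(
  rows=[
    [0,0,0,-2,0,0,0],
    [0,0,0,0,0,0,0],
  ],
)

```text
time_s: 12.57
tcp_pos: [0.4942, -0.2537, 0.0148]
ee_rot: [[0.213, -0.977, 0.001], [-0.977, -0.213, -0.0], [0.0, -0.001, -1.0]]
wrist_force: [0.5, -1.1, -1.3]
gripper_width: 0.247
gripper_force: 30.0
```

Target is TCP about 7.5 mm; I stop on contact force.

Call:
drive_tool(
  rows=[
    [0,0,0,-3,0,0,0],
    [0,0,0,-2,0,0,0],
    [0,0,0,0,0,0,0],
  ],
)

```text
time_s: 12.82
tcp_pos: [0.4936, -0.2536, 0.0092]
ee_rot: [[0.213, -0.977, -0.001], [-0.977, -0.213, 0.0], [-0.0, 0.0, -1.0]]
wrist_force: [-0.3, 0.2, -1.2]
gripper_width: 0.248
gripper_force: 30.0
```

Call:
drive_tool(
  rows=[
    [0,0,0,-1.5,0,0,0],
    [0,0,0,0,0,0,0],
  ],
)

```text
time_s: 12.98
tcp_pos: [0.4938, -0.2537, 0.0077]
ee_rot: [[0.213, -0.977, -0.0], [-0.977, -0.213, 0.0], [-0.0, 0.0, -1.0]]
wrist_force: [1.0, 0.0, -0.9]
gripper_width: 0.25
gripper_force: 30.0
```

Call:
drive_tool(
  rows=[
    [0,0,0,-1,0,0,0],
    [0,0,0,0,0,0,0],
  ],
)

```text
time_s: 13.15
tcp_pos: [0.4939, -0.2537, 0.0076]
ee_rot: [[0.214, -0.977, -0.0], [-0.977, -0.214, -0.0], [0.0, 0.0, -1.0]]
wrist_force: [-1.5, -0.2, 3.7]
gripper_width: 0.247
gripper_force: 30.0
```

Contact at 3.7 N. Opening, then withdrawing upward.

Call:
drive_tool(
  rows=[
    [50,0,0,0.5,0,0,0],
    [50,0,0,0,0,0,0],
    [50,0,0,0,0,0,0],
    [50,0,0,0,0,0,0],
    [50,0,0,0,0,0,0],
  ],
)

```text
time_s: 13.57
tcp_pos: [0.4939, -0.2537, 0.0073]
ee_rot: [[0.213, -0.977, -0.0], [-0.977, -0.213, -0.0], [0.0, 0.0, -1.0]]
wrist_force: [-0.3, 0.5, -0.6]
gripper_width: 0.476
gripper_force: 0.0
```

Call:
drive_tool(
  rows=[
    [50,0,0,10,0,0,0],
    [50,0,0,25,0,0,0],
    [50,0,0,35,0,0,0],
    [50,0,0,35,0,0,0],
    [50,0,40,35,0,0,0],
  ],
)

```text
time_s: 13.98
tcp_pos: [0.4951, -0.2252, 0.1433]
ee_rot: [[0.21, -0.978, 0.004], [-0.978, -0.21, -0.002], [0.003, -0.003, -1.0]]
wrist_force: [1.1, 0.0, 0.9]
gripper_width: 0.496
gripper_force: 0.0
```

Call:
drive_tool(
  rows=[
    [50,0,30,30,0,0,0],
    [50,0,0,0,0,0,0],
    [50,0,0,0,0,0,0],
    [50,0,0,0,0,0,0],
  ],
)

```text
time_s: 14.32
tcp_pos: [0.4935, -0.1926, 0.1697]
ee_rot: [[0.214, -0.977, 0.0], [-0.977, -0.214, 0.0], [-0.0, -0.0, -1.0]]
wrist_force: [0.5, 0.1, -0.7]
gripper_width: 0.497
gripper_force: 0.0
```

```bash
python3 lid.py
python3 - <<'E'
from h import *
s=sense();print(s['tcp_pos'],s['gripper_width'],s['wrist_force'],s['time_s'])
d=capture('side');w=capture('wrist');save(w,'end.png')
for n,c,ss in(('side',d,None),('wrist',w,s)):
  for m in masks_of('orange_hook_mid',c)[:5]:
    P,_,_=pts(c,m['region'],ss);print(n,round(m['p'],2),m['xy'],m['region'].sum(),np.round(np.percentile(P,[10,50,90],axis=0),3).tolist())
E
```

```text
0.05 59 [69. 77. 86.]
0.08 55 [82. 91. 99.]
0.11 53 [ 93. 101. 108.]
0.14 50 [102. 111. 123.]
0.15 265 [109. 117. 125.]
0.16 23 [109. 110. 112.]
[ 0.49317321 -0.19292522  0.16889025] 0.5016917387043908 [-0.79194319 -0.32757643 -0.07126503] 14.3667
side 0.81 [380.8, 183.8] 568 [[0.233, -0.209, 0.005], [0.277, -0.18, 0.022], [0.324, -0.156, 0.03]]
side 0.57 [306.5, 163.8] 141 [[0.483, -0.283, 0.015], [0.494, -0.241, 0.024], [0.506, -0.215, 0.027]]
side 0.54 [353.8, 248.0] 257 [[0.32, 0.062, -0.0], [0.338, 0.085, 0.014], [0.355, 0.105, 0.018]]
wrist 0.96 [332.6, 110.0] 2324 [[0.485, -0.301, 0.021], [0.496, -0.261, 0.026], [0.508, -0.226, 0.027]]
wrist 0.66 [547.6, 218.6] 2806 [[0.238, -0.226, 0.013], [0.264, -0.206, 0.03], [0.301, -0.189, 0.032]]
```

View pics/end.png

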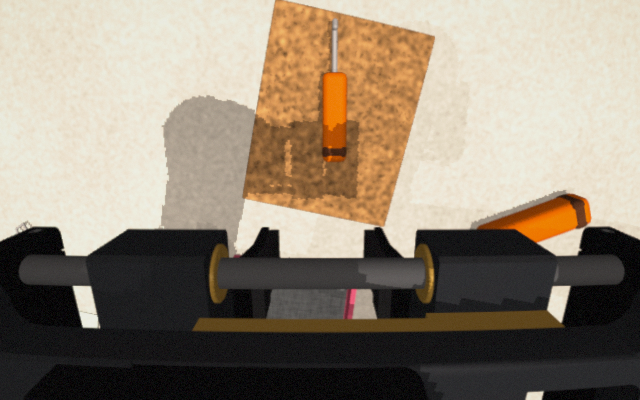

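The wrist view shows the hook lying flat near the middle of the mat, handle at (335,117). The gripper is clear and the lid is open.

```bash
python3 -c "from station import *;print(finish_job())"
```

```text
the job is handed in; nothing more can be done
None
```

I handed the job in at about 14 s of the 48 s allowed, with no verdict returned: the pink lid stands open by itself, the middle-sized orange hook lies flat near the centre of the cork mat, and the robot never went near the blue case.

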